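Hold a bevelled offcut in the bench hook

TASK

I want to saw this offcut in the bench hook. First swing the cam lever all the way over so that it throws the stop block out and locks it; then lay the bevelled offcut on the board, bevel towards the robot, square against the fence with its end up to the stop, and press on its bevel diagonally so that one firm push holds it against the fence and down on the board. Finish while still holding it pressed like that, and leave the other things where they stand.

Things in the scene. Friction and masses are not known exactly. Their poses are not given: they have to be found in the camera images.
- jig: Wooden bench hook fixed to the table: a board 160 mm deep (jig x -80 to +80) and 215 mm long (jig y -85 to +130), top 15 mm above the table, with a fence along its far side and a stop block and cam lever at its left. Origin on the table under the board; x points to the fence (away from the robot), y left along the fence, z up. The work lies in front of the fence, right of the stop.
- fence_face (a point): Point on the fence's inner face at board height, at jig (45, 0, 15) mm; x points into the fence, y along it. The wooden fence is 26 mm thick (jig x 45 to 71), as long as the board, its top 60 mm above the table.
- stop_face (a point): Point at the foot of the stop block's working (right-hand, -y) face, at jig x = 20 mm, 15 mm above the table; the face is 42 mm wide (jig x -1 to +41) and 30 mm high. Axes as the jig's. It lies at jig y = +58 mm drawn back and moves with the stop.
- stop (a joint): How far the stop block is thrown out towards -y of the jig, m: 0 drawn back, 0.018 fully out (face at jig y = +40 mm). Driven by the cam lever in proportion to its angle; stiff enough that a push of up to about 20 N on its face does not move it back.
- lever (a joint): Angle of the cam lever about an upright pivot, rad: 0 points along jig +y (outwards, left), grows anticlockwise seen from above, 1.57 (its end stop) points along jig -x (towards the robot). Starts between 0 and 0.25. Stiff: it stays where it is left; about 4 to 6 N sideways at the knob moves it.
- lever_pivot (a point): On the lever's upright pivot axis, at jig (20, 108) mm, 58 mm above the table (the height of the middle of the knob). The lever is a steel rod 10 mm thick, its axis 44 mm above the table, with a round steel cam at the pivot.
- lever_knob (a point): Middle of the upright wooden knob at the lever's end, 75 mm from the pivot axis, 58 mm above the table. The knob is 20 mm thick and stands 36 to 76 mm above the table; it can be pushed sideways round its arc.
- offcut: Loose light-wood offcut, 44 mm deep (its x), 90 mm long (its y), 40 mm high, 0.13 kg (may vary); starts flat on the table right of the bench hook. Origin at the centre of its underside, z up. The upper edge on its -x side (towards the robot) carries a 45 degree bevel, 16 x 16 mm, along the whole length: the -x face is upright from 0 to 24 mm, the top is 28 mm wide; the +x face is plain and 40 mm high. A thin pencil line crosses its top.
- offcut_back (a point): Middle of the offcut's lower +x edge, the face that goes against the fence (offcut x = 22, z = 0 mm). Axes as the offcut's.
- offcut_end (a point): Middle of the lower edge of the offcut's +y end, the end that goes to the stop (offcut y = 45, z = 0 mm). Between the bench hook and the offcut's start stands a fixed stack of white bowls, about 80 mm across and 55 mm high, near x = 0.51, y = -0.24 m: carry the offcut over it.
- offcut_bevel (a point): Centre of the sloping bevel face, at offcut (-14, 0, 32) mm. Where to press. The board is waxed: the offcut slides on it with a friction coefficient of about 0.3, which takes up that part of a downward push, so push at least as hard forward as down.
- sake_cup_0: Bystander: small dark stoneware cup, 60 mm across, 43 mm high; origin under its centre. Leave it.
- sake_cup_4: Bystander: small brown stoneware cup, 52 mm across, 43 mm high; origin under its centre. Leave it.
- wood_rib: Bystander: flat wooden potter's rib, 54 x 90 x 6 mm, lying on the table. Leave it.
- glue_red: Bystander: squeeze bottle with a pointed cap, 52 mm across, 140 mm high; origin under its centre. Leave it.

How it is judged:
By the outcome, as a careful person would: the job done as asked, in the order asked, and still so for the second after the job is handed in, while the arm keeps its last pose, push and grip.
It also fails if it takes over 72 s, if anything falls off the work surface, if the arm or the gripper's body presses on something with over 40 N, if the wrist force passes 120 N, or if a joint passes its speed limit or range.

ROBOT

A 6-joint arm with a two-finger parallel gripper is mounted at the origin on the work surface; the furniture and walls round the work are solid. World frame = base frame: x ahead of the robot, y to its left, z up, the work surface at z = 0. Lengths are in m, angles in rad, forces in N, time in s.
With the tool pointing down it reaches from about 0.35 to 0.875 m from the base axis. Payload 15.5 kg.
Tool frame: the origin (TCP) lies midway between the tips of the shut fingers; the grasp point (between the pads) lies 19 mm behind it; z points along the fingers, y is the direction in which the jaws open and shut (so a half turn about z gives the same grasp; the last joint's range is limited). The gripper opens to 85 mm and grips with 20 to 120 N. Pads are 22 mm wide; open, the fingers measure 114 mm over their backs; the gripper's body (76 mm by 85 mm) begins 54 mm behind the grasp point. The pads swing forward as they close: fully open they stand 13 mm farther back than shut.
Start: joints at [1.206, 0.494, 1.345, -0, 1.302, -0.096], TCP at [0.166, 0.603, 0.231] pointing down, gripper open.
Joint ranges: [-2.91, 2.91], [-0.82, 2.16], [0.22, 2.67], [-1.22, 4.37], [0.12, 2.79], [-3.08, 3.08]. Speed limits (rad/s): [1.89, 1.89, 2.57, 3.01, 3.01, 3.01].

INTERFACE

Orientations are given as a unit quaternion [w, x, y, z].
In Python, from workcell import r gives the robot as it stands. Calls block until the motion is done:
- r.goto(position, orientation): joint-space move of the TCP to a pose.
- r.movel(position, frame=None, v=0.15): straight line of the TCP; frame=None keeps the orientation; v is the mean speed in m/s.
- r.move_j(angles): joint-space move.
- r.gripper_to(opening, grip_force=None): finger opening in m; grip_force is the grip in N (None keeps the last); returns when the fingers have stopped.
- r.sleep(seconds).
- r.solve_ik(position, orientation): joint angles nearest the present ones, or None.
- r.sense(): the state.
- r.read_camera(name): name is "scene" or "top" or "wrist"; returns the picture (384x512x3 uint8, blue, green, red); there is no depth.
- r.camera_info(name): a dict with "intrinsics" (3x3 intrinsics, pixels), "world_from_camera" (4x4, takes a point from camera to world coordinates). Camera axes: x right, y up, looking along -z (the intrinsics and any distortion apply to the point x, -y, -z); pixel columns grow to the right and rows downward; lengths in m; the calibration is good to about 2 mm. A picture is of the moment at which its call begins: read the wrist's pose just before it. camera_info takes no time and is no camera call; for the wrist camera it gives the pose at the moment of the call.
A pose or a line that the arm cannot do raises r.Unreachable and nothing moves.
- r.finish_job(): hands the job in, once; it reports no verdict.
The state is a dict: "t": time; "joint_positions": joint angles; "qvel": joint speeds; "effort": joint torques, N m; "tool_pos": TCP position; "tool_rot": TCP orientation; "wrist_force": force on the tool from outside, world axes, zero at the start; "ft_torque": the same for the moment, N m; "grip_width": finger opening in m.
Only numpy, scipy, OpenCV 4.12 (cv2) and the standard library are available. Lean on these libraries where they do the work, as an engineer would, in place of code of your own. Each camera call takes 0.05 s, during which the arm holds its last target. There are 200 camera calls.

## Working session

There is one attempt and no reset: what is moved stays moved. The work goes in short steps, each a Python script; the robot and the scene stay as the last script left them, time stands still between calls to the robot, and variables do not carry over. Pictures are saved under pics/ and viewed, about 8 in all and at most 12, crops included, and the job is handed in when it is done.

```bash
mkdir -p pics; ls; python3 - <<'E'
from workcell import r
import cv2,numpy as np
for n in ("top","scene"):
    im=r.read_camera(n); cv2.imwrite(f"pics/{n}0.png",im)
    c=r.camera_info(n); print(n,{k:np.round(v,3).tolist() if not isinstance(v,str) else v for k,v in c.items()})
    cv2.imwrite(f"pics/{n}0b.png",cv2.resize(im,(800,600),interpolation=cv2.INTER_CUBIC))
s=r.sense();print(s)
E
```

```text
pics
top {'intrinsics': [[477.957, 0.0, 255.549], [0.0, 477.957, 189.773], [0.0, 0.0, 1.0]], 'world_from_camera': [[-0.011, 0.99, -0.142, 0.256], [-1.0, -0.011, -0.002, -0.18], [-0.003, 0.142, 0.99, 1.405], [0.0, 0.0, 0.0, 1.0]]}
scene {'intrinsics': [[448.929, 0.0, 259.265], [0.0, 448.929, 194.262], [0.0, 0.0, 1.0]], 'world_from_camera': [[0.599, 0.565, -0.568, -0.285], [-0.801, 0.409, -0.438, -0.732], [-0.015, 0.717, 0.697, 0.957], [0.0, 0.0, 0.0, 1.0]]}
{'t': 0.1, 'joint_positions': array([ 1.20652175e+00,  4.94131604e-01,  1.34604819e+00,  4.15890504e-05,
        1.30249207e+00, -9.54667022e-02]), 'qvel': array([ 0.00144831, -0.00198709, -0.00240686,  0.00034942,  0.00113296,
       -0.00083019]), 'effort': array([ 2.24676107e-03, -8.83582520e+01, -3.84561932e+01, -1.71268325e-04,
        5.20944406e-03, -5.64100344e-05]), 'tool_pos': array([0.16584214, 0.60227493, 0.23076042]), 'tool_rot': array([-1.42470552e-04,  1.34005103e-01,  9.90980495e-01, -5.20845360e-04]), 'wrist_force': array([-0.86298018, -0.49675525, -0.06289151]), 'ft_torque': array([0.01251189, 0.0313661 , 0.04319097]), 'grip_width': 0.08570316859507532}
```

View pics/top0b.png

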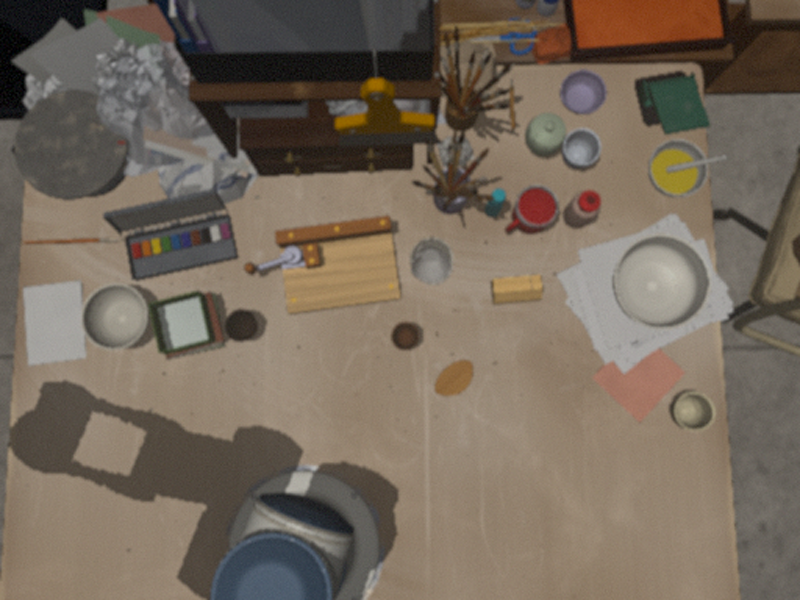

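View pics/scene0b.png

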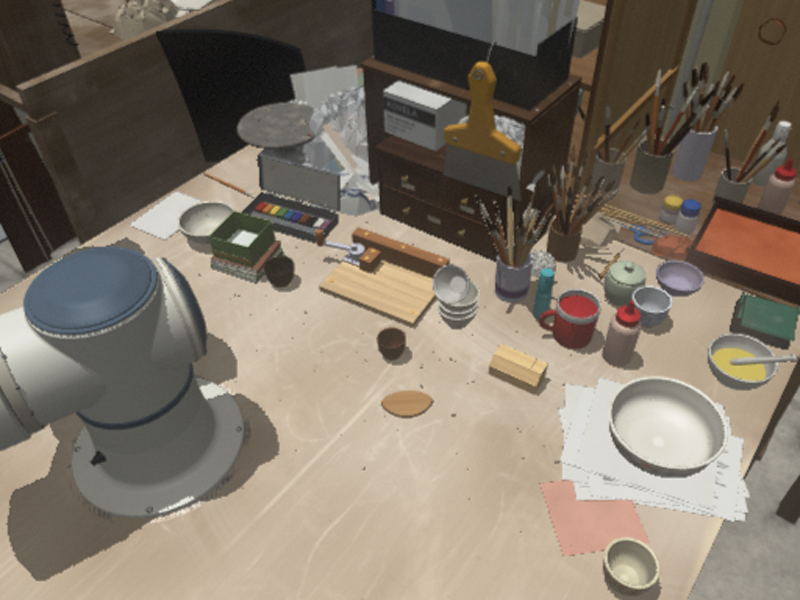

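The top view shows the jig at about (340,265), the lever knob at (250,268), the offcut at (517,289) and the bowls at (432,262), all in 800-px coordinates. Next I'll mask by saturation and zoom in.

```bash
cat > h.py <<'E'
from workcell import r
import cv2,numpy as np
def ray(n,uv,z,c=None):
    c=c or r.camera_info(n);K=np.array(c["intrinsics"]);T=np.array(c["world_from_camera"])
    uv=np.atleast_2d(np.asarray(uv,float))
    d=np.c_[(uv[:,0]-K[0,2])/K[0,0],-(uv[:,1]-K[1,2])/K[1,1],-np.ones(len(uv))]@T[:3,:3].T
    s=(z-T[2,3])/d[:,2]
    return T[:3,3]+d*s[:,None]
def proj(n,P,c=None):
    c=c or r.camera_info(n);K=np.array(c["intrinsics"]);T=np.array(c["world_from_camera"])
    q=(np.atleast_2d(P)-T[:3,3])@T[:3,:3]
    return np.c_[K[0,0]*q[:,0]/-q[:,2]+K[0,2],K[1,1]*-q[:,1]/-q[:,2]+K[1,2]]
E
python3 - <<'E'
import cv2,numpy as np
im=cv2.imread("pics/top0.png");x0,y0,x1,y1=150,130,360,205
c=im[y0:y1,x0:x1];h=cv2.cvtColor(c,cv2.COLOR_BGR2HSV)
s=h[:,:,1]
print(h[ [52,52,30,60,18], [95,185,110,140,60]])
a=cv2.resize(c,None,fx=3.8,fy=3.8,interpolation=cv2.INTER_CUBIC)
a=cv2.convertScaleAbs(a,alpha=1.3)
b=cv2.cvtColor(cv2.resize(s,None,fx=3.8,fy=3.8,interpolation=cv2.INTER_CUBIC),cv2.COLOR_GRAY2BGR)
cv2.imwrite("pics/c1.png",np.vstack([a,b]))
E
```

```text
[[ 17 103 168]
 [ 19 119 186]
 [ 17  63 157]
 [ 15  62 152]
 [ 14 159 128]]
```

View pics/c1.png

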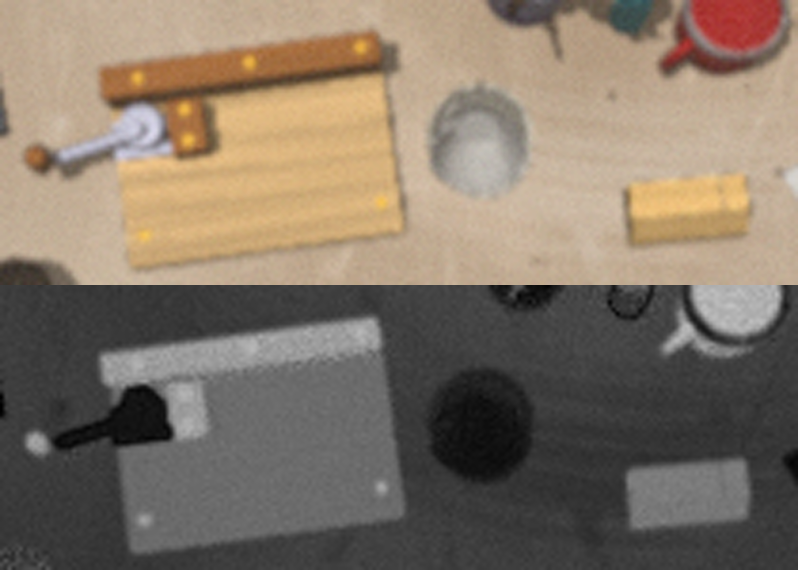

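```bash
cat > m.py <<'E'
from h import *
from scipy.optimize import least_squares
im=cv2.GaussianBlur(cv2.resize(cv2.imread("pics/top0.png"),None,fx=4,fy=4,interpolation=cv2.INTER_CUBIC),(0,0),2)
S=cv2.cvtColor(im,cv2.COLOR_BGR2HSV)[:,:,1]
def corners(x0,y0,x1,y1,lo):
    m=np.zeros_like(S);sl=np.s_[4*y0:4*y1,4*x0:4*x1];m[sl]=255*(S[sl]>lo)
    cs=cv2.findContours(m,0,2)[0];c=max(cs,key=cv2.contourArea);h=cv2.convexHull(c)
    e=.01
    while len(p:=cv2.approxPolyDP(h,e*cv2.arcLength(h,True),True))>4: e+=.005
    return ((p[:,0]+.5)/4-.5), (np.array(cv2.minAreaRect(c)[0])+.5)/4-.5
def pick(p,sx,sy): return p[np.argmax(p@[sx,sy])]
fen,_=corners(172,132,256,158,135)
brd,_=corners(172,147,260,205,82)
off,_=corners(308,170,352,200,88)
knob,kc=corners(153,165,166,178,82)
W,I=[],[]
def add(p,sx,sy,z,j): W.append(ray("top",pick(p,sx,sy),z)[0,:2]);I.append(j)
add(fen,-1,-3,.06,(71,130));add(fen,3,-1,.06,(71,-85))
add(brd,-1,3,0,(-80,130));add(brd,3,3,0.0,(-80,-85))
W,I=np.array(W),np.array(I)/1e3
def fit(W,I):
    f=lambda q:((I@np.array([[np.cos(q[2]),np.sin(q[2])],[-np.sin(q[2]),np.cos(q[2])]])+q[:2])-W).ravel()
    s=least_squares(f,[.55,0,0]);return s.x,s.fun.reshape(-1,2)
q,e=fit(W,I);print("jig",q.round(4),"res mm",(e*1e3).round(1).tolist())
W2=np.array([ray("top",pick(off,-1,1),0)[0,:2],ray("top",pick(off,1,-1),.04)[0,:2]])
o,e=fit(W2,np.array([[-22,45],[22,-45]])/1e3);print("off",o.round(4),(e*1e3).round(1).tolist(),off.round(1).tolist())
K=ray("top",kc,.07)[0];print("knob",K.round(4))
R=lambda a:np.array([[np.cos(a),-np.sin(a)],[np.sin(a),np.cos(a)]])
d=R(q[2]).T@(K[:2]-q[:2]);print("knob jig",d.round(4),"r",np.hypot(*(d-[.02,.108])),"ang",np.arctan2(-(d[0]-.02),d[1]-.108))
E
python3 m.py
```

```text
jig [ 0.5148 -0.0857  0.0917] res mm [[6.2, 2.1], [12.1, -2.3], [-7.8, 1.5], [-10.4, -1.2]]
off [ 0.4651 -0.3978  0.0146] [[-1.4, 2.7], [1.4, -2.7]] [[345.9, 176.6], [345.9, 190.6], [315.6, 193.4], [315.6, 178.1]]
knob [0.5029 0.0947 0.07  ]
knob jig [0.0046 0.1807] r 0.07432860881549183 ang 0.20803056918196336
```

```bash
sed -i 's/^    e=.01/    e=.004; return (h[:,0]+.5)\/4-.5, (np.array(cv2.minAreaRect(c)[0])+.5)\/4-.5/; s/add(fen,3,-1,/add(fen,1,-1,/; s/add(fen,-1,-3/add(fen,-1,-1/; s/add(brd,-1,3,/add(brd,-1,2,/;s/add(brd,3,3,/add(brd,1,1,/' m.py
sed -i 's/off.round(1).tolist())/[pick(off,a,b).round(1).tolist() for a in (-1,1) for b in (-1,1)],"\\njigpx",[(pick(p,a,b)).round(1).tolist() for p,a,b in ((fen,-1,-1),(fen,1,-1),(brd,-1,2),(brd,1,1))],W.round(3).tolist())/' m.py; python3 m.py
```

```text
jig [ 0.5201 -0.0854  0.1299] res mm [[4.0, 4.6], [4.7, -3.8], [-4.9, 0.5], [-3.8, -1.3]]
off [ 0.4666 -0.3968  0.0527] [[-1.6, 2.8], [1.6, -2.8]] [[314.6, 179.1], [315.6, 193.4], [345.1, 175.6], [345.9, 190.6]] 
jigpx [[176.6, 148.9], [247.6, 138.9], [184.6, 199.9], [255.9, 190.1]] [[0.57, 0.048], [0.597, -0.157], [0.429, 0.033], [0.456, -0.179]]
knob [0.5029 0.0947 0.07  ]
knob jig [0.0063 0.1807] r 0.07400961143717288 ang 0.18650510959382305
```

```bash
cat >> h.py <<'E'
from scipy.spatial.transform import Rotation as Ro
def quat(yaw,pitch=0.):
    """tool y at yaw; pitch tips tool z from down toward the direction 90deg right of tool y... (x dir = yaw-90 -> see sign)"""
    y=np.array([np.cos(yaw),np.sin(yaw),0]);d=np.array([0,0,-1.])
    h=np.cross(d,y)  # horizontal, = yaw-(-90)
    z=np.cos(pitch)*d+np.sin(pitch)*h
    x=np.cross(y,z);q=Ro.from_matrix(np.c_[x,y,z]).as_quat();return [q[3],q[0],q[1],q[2]]
JIG=np.array([.5201,-.0854,.1299])
def jw(x,y,z,J=None):
    J=JIG if J is None else J;c,s=np.cos(J[2]),np.sin(J[2]);return [J[0]+c*x-s*y,J[1]+s*x+c*y,z]
def knob(phi,z,R=.075):
    return jw(.02-R*np.sin(phi),.108+R*np.cos(phi),z)
E
python3 - <<'E'
from h import *
c=r.camera_info("top");p=np.array([[315.6,193.4],[345.9,190.6]]);a=ray("top",p,0);b=ray("top",[[314.6,179.1],[345.1,175.6]],.04)
for e in(a,b): v=e[0]-e[1];print("off yaw",-np.arctan2(v[0],v[1]))
print("cup",ray("top",[155,208],.03)[0])
for off in (0,np.pi,-np.pi):
    for phi in (.187,1.57):
        q=r.solve_ik(knob(phi,.045),quat(JIG[2]+phi+off));print(off,phi,None if q is None else np.round(q,2))
    q=r.solve_ik(jw(.009,-.005,.047),quat(JIG[2]+off-np.pi/2,np.pi/4));print(" press",None if q is None else np.round(q,2), quat(JIG[2]+off-np.pi/2,np.pi/4), Ro.from_quat(np.roll(quat(JIG[2]+off-np.pi/2,np.pi/4),-1)).as_matrix()[:,2])
E
```

```text
off yaw 0.08147579571315053
off yaw 0.10409591874022985
cup [0.40238361 0.11366254 0.03      ]
0 0.187 [ 0.07  0.61  1.81 -0.    0.73 -0.25]
0 1.57 [-0.1   0.56  1.95 -0.    0.62 -1.8 ]
 press [-0.15  0.99  1.13 -0.2   1.78  1.32] [np.float64(0.024837817267982974), np.float64(0.9219315234037292), np.float64(0.059963795308109163), np.float64(-0.38187654057311304)] [-0.7011493  -0.09159507 -0.70710678]
3.141592653589793 0.187 [ 0.07  0.61  1.81 -0.    0.73  2.9 ]
3.141592653589793 1.57 [-0.1   0.56  1.95 -0.    0.62  1.34]
 press [-0.58  0.81  2.34  2.44  0.79  1.57] [np.float64(0.38187654057311304), np.float64(-0.0599637953081092), np.float64(0.9219315234037292), np.float64(0.02483781726798299)] [ 0.7011493   0.09159507 -0.70710678]
-3.141592653589793 0.187 [ 0.07  0.61  1.81 -0.    0.73  2.9 ]
-3.141592653589793 1.57 [-0.1   0.56  1.95 -0.    0.62  1.34]
 press [-0.58  0.81  2.34  2.44  0.79  1.57] [np.float64(0.38187654057311304), np.float64(-0.05996379530810932), np.float64(0.9219315234037292), np.float64(0.02483781726798304)] [ 0.7011493   0.09159507 -0.70710678]
```

```bash
python3 - <<'E'
from h import *
r.goto(knob(.187,.16),quat(JIG[2]+.187))
r.gripper_to(.032,20)
c=r.camera_info("wrist");im=r.read_camera("wrist");cv2.imwrite("pics/w1.png",im)
np.savez("w1.npz",K=c["intrinsics"],T=c["world_from_camera"])
s=r.sense();print(s["t"],s["tool_pos"],s["wrist_force"],np.round(c["world_from_camera"],3))
print(proj("wrist",[knob(.187,.076),jw(.045,.13,.06),jw(.071,.13,.06)]))
E
```

```text
2.9 [0.50260491 0.09553523 0.15999933] [ 0.60742495 -0.03765566  0.28294063] [[ 0.95  -0.301 -0.083  0.481]
 [ 0.312  0.915  0.255  0.159]
 [-0.001 -0.269  0.963  0.302]
 [ 0.     0.     0.     1.   ]]
[[256.80292434 197.38483855]
 [293.12603574 262.51877022]
 [325.36651474 268.10800575]]
```

View pics/w1.png

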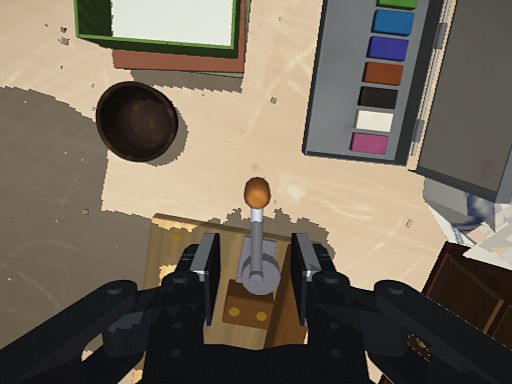

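The wrist view shows the knob at (258,190) centred between the pads, with the lever pointing down the image at the cam (260,272). It matches the prediction, so I'll descend and swing the lever.

```bash
python3 - <<'E'
from h import *
c=np.load("w1.npz");c=dict(intrinsics=c["K"],world_from_camera=c["T"])
print("board corner pred",proj("wrist",[jw(-.08,.13,.015)],c),"seen 153,214 ->",ray("wrist",[153,214],.015,c)[0],jw(-.08,.13,.015))
def st(l):
    s=r.sense();print(l,round(s["t"],1),s["tool_pos"].round(4),s["wrist_force"].round(1),round(s["grip_width"],4))
    return s
r.movel(knob(.187,.046),quat(JIG[2]+.187),v=.1);st("down")
f0=r.sense()["wrist_force"]
for phi in list(np.linspace(.187,1.5,9)[1:])+[1.54,1.57,1.60,1.63,1.66,1.69,1.72]:
    r.movel(knob(phi,.046),quat(JIG[2]+min(phi,1.57)),v=.09)
    s=st(round(phi,2));f=np.linalg.norm((s["wrist_force"]-f0)[:2])
    if f>22: break
E
```

```text
board corner pred [[151.001118   215.15911752]] seen 153,214 -> [0.42537266 0.03476747 0.015     ] [np.float64(0.42393446367460114), np.float64(0.03314193191967303), 0.015]
down 4.2 [0.5029 0.0956 0.0465] [ 0.3 -0.3  0.5] 0.032
0.35 4.5 [0.4915 0.0908 0.0465] [0.2 0.  0.5] 0.0318
0.52 4.8 [0.4811 0.0843 0.0462] [-0.5  0.4 -0.4] 0.0321
0.68 5.1 [0.4719 0.0761 0.046 ] [ 0.9 -0.3  0.2] 0.032
0.84 5.5 [0.4642 0.0666 0.046 ] [-0.   0.3  0.8] 0.0319
1.01 5.8 [0.458 0.056 0.046] [ 0.3  0.4 -0.4] 0.0322
1.17 6.1 [0.4538 0.0444 0.046 ] [ 1.1 -0.4 -0.2] 0.0322
1.34 6.4 [0.4514 0.0324 0.046 ] [-0.7  0.4 -0.5] 0.0317
1.5 6.7 [0.4511 0.0201 0.046 ] [-0.1  0.6 -0.1] 0.032
1.54 7.0 [0.4513 0.0172 0.046 ] [0.2 0.2 0.2] 0.0319
1.57 7.2 [0.4515 0.0148 0.046 ] [ 0.3  3.5 -0.5] 0.0317
1.6 7.5 [0.4514 0.0125 0.0459] [-2.6  3.   1.4] 0.0319
1.63 7.7 [0.4517 0.0102 0.0459] [-2.4  3.4  0.9] 0.0317
1.66 8.0 [0.4523 0.008  0.0459] [-3.   3.1  0.5] 0.0318
1.69 8.2 [0.4524 0.0069 0.0459] [-3.5 19.5  2.1] 0.032
1.72 8.5 [0.4523 0.006  0.0458] [-4.  41.4  2.8] 0.0323
```

The force profile is odd: almost nothing until 1.57, then stiff. I'll back off, lift and look.

```bash
python3 - <<'E'
from h import *
r.movel(knob(1.62,.046),v=.09);print(r.sense()["wrist_force"])
cv2.imwrite("pics/w2a.png",r.read_camera("wrist"))
r.movel(knob(1.58,.16),v=.15)
c=r.camera_info("wrist");im=r.read_camera("wrist");cv2.imwrite("pics/w2.png",im)
np.savez("w2.npz",K=c["intrinsics"],T=c["world_from_camera"]);print(r.sense()["t"])
cv2.imwrite("pics/w2c.png",np.hstack([cv2.imread("pics/w2a.png"),im])[::1,:][:, :])
a=cv2.hconcat([cv2.resize(cv2.imread("pics/w2a.png"),(400,300)),cv2.resize(im,(400,300))]);cv2.imwrite("pics/w2c.png",a)
print(proj("wrist",[knob(1.57,.076),jw(.02,.04,.045)]))
E
```

```text
[1.09192122 0.64099016 0.22520778]
9.7333
[[257.18868119 200.77272001]
 [175.73800138 275.46436362]]
```

View pics/w2c.png

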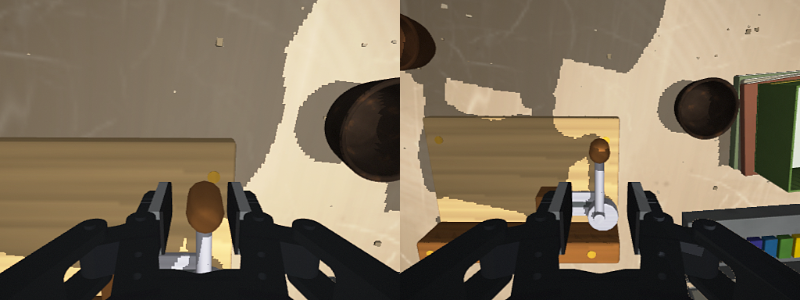

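The lever now lies along jig -x on its end stop: knob at (599,150), cam at (602,212), and the slide is thrown. The 41 N reaction confirms the end stop. On to the offcut.

```bash
python3 - <<'E'
from h import *
c=np.load("w2.npz");c=dict(intrinsics=c["K"],world_from_camera=c["T"])
print("board corners pred",proj("wrist",[jw(-.08,.13,.015),jw(-.08,-.085,.015)],c).round(0),"seen ~279,151 / 32,150")
O=np.array([.4666,-.3968,.093])
r.movel(knob(1.58,.20),v=.25)
r.goto([O[0],O[1],.2],quat(O[2]));r.gripper_to(.085)
c=r.camera_info("wrist");im=r.read_camera("wrist");cv2.imwrite("pics/w3.png",im)
np.savez("w3.npz",K=c["intrinsics"],T=c["world_from_camera"])
s=r.sense();print(s["t"],s["tool_pos"],s["joint_positions"].round(2))
pts=[jw(x,y,z,O) for x,y,z in((-.022,.045,.024),(-.022,-.045,.024),(.022,.045,.04),(.022,-.045,.04),(-.022,.045,0),(.022,.045,0))]
print(proj("wrist",pts).round(1).tolist())
E
```

```text
board corners pred [[283. 151.]
 [ 29. 151.]] seen ~279,151 / 32,150
12.175 [ 0.46661434 -0.39678368  0.19999323] [-0.8   0.51  1.42  0.    1.22 -0.9 ]
[[232.3, 121.4], [233.9, 214.2], [281.6, 122.8], [279.5, 219.8], [233.9, 119.7], [278.6, 119.7]]
```

View pics/w3.png

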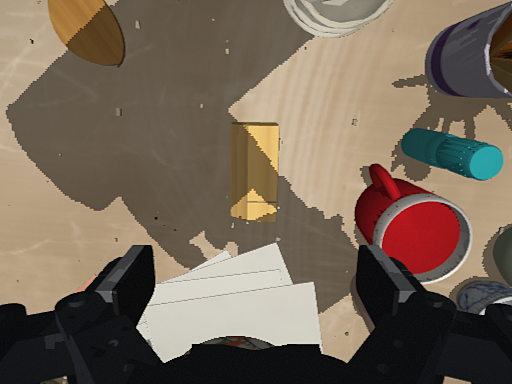

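The offcut sits at corners (231,122), (279,123), (277,220) and (232,220), within 2 px of the prediction. I'll grasp it and carry it over.

```bash
python3 - <<'E'
from h import *
O=np.array([.4651,-.3968,.093])
def st(l):
    s=r.sense();print(l,round(s["t"],1),s["tool_pos"].round(4),s["wrist_force"].round(1),round(s["grip_width"],4));return s
r.gripper_to(.072)
r.movel([O[0],O[1],.05],v=.2)
r.movel([O[0],O[1],.004],v=.06);st("down")
r.gripper_to(.0,40);s=st("grip")
if s["grip_width"]>.038 and s["grip_width"]<.05:
    r.movel([O[0],O[1],.15],v=.15);st("lift")
    cv2.imwrite("pics/w4.png",r.read_camera("wrist"))
    p=jw(-.001,-.009,.15);r.movel(p,quat(JIG[2]),v=.25);st("over")
    p[2]=.04;r.movel(p,v=.15);st("low")
    cv2.imwrite("pics/s4.png",r.read_camera("scene"))
E
python3 -c "
import cv2
a=cv2.resize(cv2.imread('pics/w4.png'),(400,300));b=cv2.resize(cv2.imread('pics/s4.png')[120:270,180:380],(400,300))
cv2.imwrite('pics/w4c.png',cv2.hconcat([a,b]))"
```

```text
down 14.3 [ 0.4652 -0.3969  0.0042] [ 0.2  0.8 -0. ] 0.0716
grip 14.7 [ 0.4653 -0.397   0.0045] [-0.8  0.7  6.6] 0.0436
lift 15.8 [ 0.4647 -0.3964  0.1491] [ 0.4  0.6 -2.4] 0.0434
over 17.2 [ 0.5202 -0.0952  0.15  ] [ 1.  -0.1 -1.6] 0.0434
low 18.1 [ 0.5206 -0.0948  0.0406] [-0.3 -0.3 -1.5] 0.0434
```

View pics/w4c.png

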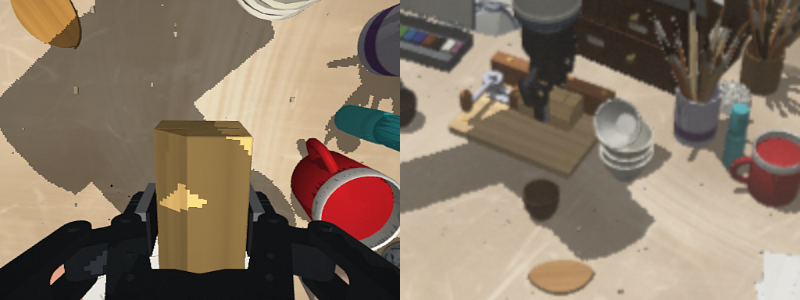

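```bash
cat >> h.py <<'E'
def st(l):
    s=r.sense();print(l,round(s["t"],1),s["tool_pos"].round(4),s["wrist_force"].round(1),round(s["grip_width"],4));return s
def jf(f):  # world vector -> jig axes
    c,q=np.cos(JIG[2]),np.sin(JIG[2]);return np.array([c*f[0]+q*f[1],-q*f[0]+c*f[1],f[2]])
def w2j(p): return jf(np.array(p)-[JIG[0],JIG[1],0])
E
python3 - <<'E'
from h import *
r.movel(jw(-.005,-.009,.024),v=.08);st("a")
for z in np.arange(.0215,.0145,-.0015):
    r.movel(jw(-.005,-.009,z),v=.05)
    if st(round(z,4))["wrist_force"][2]>5: break
r.gripper_to(.056);st("open")
r.movel(jw(-.005,-.009,.12),v=.15)
Q=quat(JIG[2]+np.pi/2)
print(np.round(r.solve_ik(jw(-.055,-.009,.1),Q),2))
r.goto(jw(-.055,-.009,.1),Q);r.gripper_to(.05);st("b")
r.movel(jw(-.055,-.009,.024),v=.12);st("dn")
f0=jf(r.sense()["wrist_force"])
for x in np.r_[-.032:-.012:.006,-.012:.004:.002]:
    r.movel(jw(x,-.009,.024),v=.06);s=st(round(x,3));f=jf(s["wrist_force"])-f0
    if -f[0]>8: break
print(w2j(s["tool_pos"]),f)
E
```

```text
a 18.5 [ 0.5162 -0.095   0.0242] [ 1.  -0.4 -1.2] 0.0435
0.0215 18.8 [ 0.5165 -0.095   0.0217] [ 0.5  0.5 -1.6] 0.0439
0.02 19.0 [ 0.5163 -0.0949  0.02  ] [-0.5  0.6 -2.5] 0.0432
0.0185 19.2 [ 0.5165 -0.095   0.0191] [-2.3  0.1 11.7] 0.043
open 19.5 [ 0.5163 -0.095   0.0185] [0.3 0.5 0. ] 0.056
[-0.34  0.48  1.85 -0.    0.81 -2.04]
b 22.1 [ 0.4668 -0.1015  0.1   ] [0.2 1.3 0.2] 0.0496
dn 22.9 [ 0.4669 -0.1015  0.0244] [ 0.   0.1 -0.6] 0.0498
-0.032 23.4 [ 0.4897 -0.0983  0.024 ] [ 0.1  0.5 -0.3] 0.0501
-0.026 23.6 [ 0.4958 -0.0977  0.024 ] [ 0.3 -0.1 -0.4] 0.05
-0.02 23.9 [ 0.5018 -0.0969  0.024 ] [0.5 0.4 0. ] 0.0497
-0.014 24.1 [ 0.5079 -0.0961  0.024 ] [-0.3  0.9 -0.2] 0.0501
-0.012 24.4 [ 0.5094 -0.0959  0.024 ] [-0.1 -0.1  0. ] 0.0497
-0.01 24.6 [ 0.5115 -0.0956  0.024 ] [ 0.2 -1.1  0.1] 0.0503
-0.008 24.9 [ 0.5117 -0.0952  0.0238] [-8.3 -1.6  4.1] 0.0498
[-0.00961306 -0.0086014   0.02377201] [-8.46904534 -0.61461857  4.72231609]
```

Fence contact came at jig x ≈ -10 mm, exactly as predicted. Next I'll push the end up to the stop.

```bash
python3 - <<'E'
from h import *
r.movel(jw(-.006,-.009,.024),v=.05);st("firm")
r.movel(jw(-.03,-.009,.024),v=.12);r.movel(jw(-.03,-.009,.1),v=.2)
r.gripper_to(0);r.movel(jw(.02,-.082,.1),v=.25)
r.movel(jw(.02,-.082,.035),v=.12);st("dn");f0=jf(r.sense()["wrist_force"])
for y in np.r_[-.074:-.066:.004,-.066:-.045:.0015]:
    r.movel(jw(.02,y,.035),v=.06);s=st(round(y,4));f=jf(s["wrist_force"])-f0
    if -f[1]>7: break
print(w2j(s["tool_pos"]),f)
r.movel(jw(.02,y-.02,.035),v=.1);r.movel(jw(.02,y-.02,.13),v=.2)
r.movel(jw(-.09,-.005,.13),v=.25)
for p in (.3,.4,.5,.6,.7):
    q=r.solve_ik(jw(.005,-.005,.05),quat(JIG[2]+np.pi/2,p));print(p,None if q is None else np.round(q,2))
c=r.camera_info("wrist");im=r.read_camera("wrist");cv2.imwrite("pics/w5.png",im)
np.savez("w5.npz",K=c["intrinsics"],T=c["world_from_camera"]);st("end")
P=[jw(x,yy,z) for x,yy,z in((.017,.04,.055),(.017,-.05,.055),(.045,-.05,.055),(.045,.04,.055),(.001,.04,.015),(.001,-.05,.015))]
print(proj("wrist",P).round(0).tolist())
E
```

```text
firm 25.1 [ 0.5117 -0.0948  0.0235] [-17.3  -7.    9.6] 0.05
dn 27.8 [ 0.5507 -0.164   0.0355] [ 0.5 -0.4 -0.5] 0.0001
-0.074 28.0 [ 0.5497 -0.1558  0.0356] [-0.3 -0.1  0.2] -0.0003
-0.07 28.3 [ 0.549  -0.152   0.0351] [-0.7  1.1 -0.1] 0.0002
-0.066 28.5 [ 0.5484 -0.148   0.035 ] [-0.4 -0.7 -0.7] -0.0006
-0.0645 28.8 [ 0.5485 -0.1471  0.0351] [ 1.3 -3.5 -0.5] -0.0001
-0.063 29.0 [ 0.5486 -0.1466  0.0353] [ -1.  -15.7   1.1] -0.0001
[ 0.02031834 -0.06440642  0.03526506] [ -3.40674198 -14.96172002   1.61072174]
0.3 [-0.37  0.58  1.99  0.44  0.34 -2.47]
0.4 [-0.41  0.59  2.07  0.97  0.24 -3.03]
0.5 [-0.45  0.61  2.14  1.73  0.27  2.45]
0.6 [-0.49  0.66  2.22  2.17  0.41  1.96]
0.7 [-0.54  0.73  2.29  2.36  0.61  1.71]
end 30.8 [ 0.4322 -0.1024  0.1297] [ 0.1 -0.8  0. ] 0.0002
[[316.0, 339.0], [197.0, 339.0], [198.0, 369.0], [315.0, 369.0], [309.0, 291.0], [204.0, 291.0]]
```

View pics/w5.png

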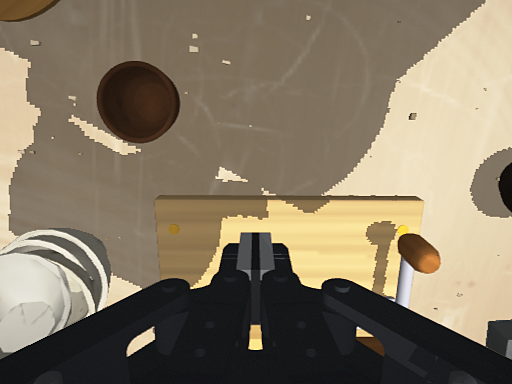

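The hand hides the work in this view. The end contact at y = -64.5 mm (14.5 mm finger half-thickness) puts the offcut's end at +40 mm, on the stop. Now I'll press on the bevel.

```bash
python3 - <<'E'
from h import *
Q=quat(JIG[2]+np.pi/2,.3)
x,z=-.0015,.0438
r.goto(jw(-.05,-.005,.10),Q);st("pose");cv2.imwrite("pics/t6.png",r.read_camera("top"))
r.movel(jw(x-.018,-.005,z+.018),v=.15)
s=st("near");f0=jf(s["wrist_force"]);d=.018
while d>-.012:
    d-=.002;r.movel(jw(x-d,-.005,z+d),v=.05)
    f=jf(r.sense()["wrist_force"])-f0
    if np.hypot(f[0],f[2])>5: break
px,pz=x-d,z+d;print("contact",w2j(r.sense()["tool_pos"]),f)
for i in range(14):
    ex,ez=24+f[0],17-f[2]
    if abs(ex)<2 and abs(ez)<2: break
    px+=np.clip(ex/8000,-.001,.001);pz-=np.clip(ez/12000,-.0007,.0007)
    r.movel(jw(px,-.005,pz),v=.05);r.sleep(.1);f=jf(r.sense()["wrist_force"])-f0
    print(i,round(px,4),round(pz,4),f.round(1),w2j(r.sense()["tool_pos"]).round(4))
    if np.linalg.norm(f)>36: break
st("end");cv2.imwrite("pics/s6.png",r.read_camera("scene"))
a=cv2.resize(cv2.imread("pics/s6.png")[125:245,190:320],(430,400),interpolation=cv2.INTER_CUBIC)
b=cv2.resize(cv2.imread("pics/t6.png")[130:210,160:270],(370,270),interpolation=cv2.INTER_CUBIC)
b=cv2.copyMakeBorder(b,0,130,0,0,cv2.BORDER_CONSTANT)
cv2.imwrite("pics/c6.png",cv2.hconcat([a,b]))
E
```

```text
pose 31.3 [ 0.4714 -0.097   0.0997] [0.1 0.2 0.6] -0.0
near 31.8 [ 0.5014 -0.0925  0.0619] [ 0.4 -0.3  0.3] 0.0
contact [-2.68799111e-05 -4.84653333e-03  4.20513580e-02] [-10.72086128  -0.59190705  17.19192664]
0 0.0015 0.0418 [-19.4  -4.6  22.6] [ 0.0002 -0.0047  0.042 ]
1 0.0021 0.0423 [-21.5  -7.   16.8] [ 0.0002 -0.0046  0.0421]
2 0.0024 0.0423 [-24.6  -8.3  19.5] [ 0.0003 -0.0046  0.0421]
3 0.0023 0.0425 [-22.5  -8.   15.1] [ 0.0002 -0.0046  0.0421]
end 35.7 [ 0.5209 -0.0899  0.0421] [-20.9 -11.2  15.4] -0.0001
```

View pics/c6.png

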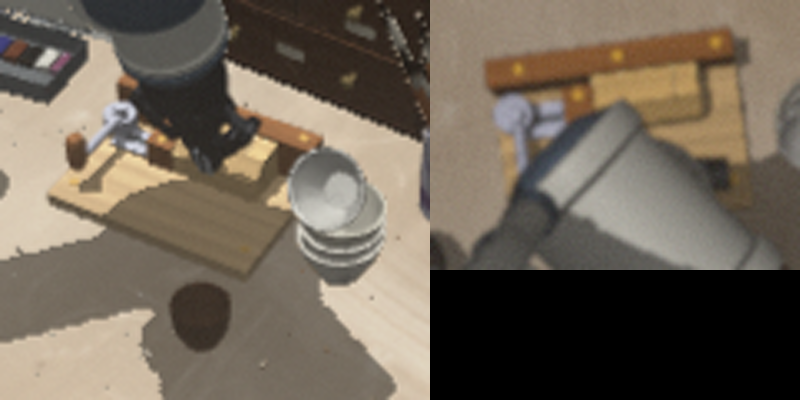

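The top view shows the offcut flush on the fence, its end on the stop at (592,90), and the lever along jig -x. The scene view shows the fingers on the bevel. One stability check, then hand in.

```bash
python3 - <<'E'
from h import *
r.sleep(1);s=st("hold");print(jf(s["wrist_force"]).round(1));r.finish_job()
E
```

```text
hold 36.7 [ 0.5209 -0.09    0.0422] [-20.7 -12.2  15.1] -0.0
[-22.1  -9.4  15.1]
the job is handed in; nothing more can be done
```

The job is handed in at 36.7 s of the 72 s allowed, with the offcut still pressed on its bevel against the fence and down on the board.

- **Lever:** I swung it until it met its end stop, where the wrist force rose to 41 N (fingers against the knob). The pictures show it lying along jig -x with the stop thrown out.
- **Offcut:** I carried it over the bowls and set it on the board with the bevel towards the robot. I pushed it square to the fence and felt contact at the expected 10 mm. I then pushed its end to the stop, where contact put the end at about jig y = +40 mm. A top view taken just before pressing shows it flush on both.
- **Press:** Shut fingers tilted 17° hold the bevel. After a one-second hold the push was steady at about 22 N forward, 15 N down and 9 N towards the stop.

**Checks that disagreed or were limited:**
- During the lever swing the wrist force read almost zero until near the end. I lifted and looked, and the lever had fully turned.
- The last close wrist view was blocked by the hand. The final seating therefore rests on the contact positions, the top view before pressing and a scene view during it.
- I saw no contact with the other things, but I did not measure their positions again.

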